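# Find the dental case whose steel part has come loose

## Robot

A 6-joint arm with a two-finger parallel gripper is mounted at the origin on the work surface. World frame = base frame: x ahead of the robot, y to its left, z up, the work surface at z = 0. Lengths are in mm, angles in rad, forces in N, time in s.
With the tool pointing down it reaches from about 325 to 900 mm from the base axis. Payload 6.1 kg.
Tool frame: the origin (TCP) lies at the very end of the fingers, on their centre line; the grasp point (between the pads) lies 19 mm behind it; z points along the fingers, y is the line along which they close (so a half turn about z gives the same grasp; the last joint's range is limited). The gripper opens to 87 mm and grips with 3 to 60 N. Pads are 19 mm wide; open, the fingers measure 117 mm over their backs; the gripper's body (75 mm by 190 mm) begins 51 mm behind the grasp point.
Start: joints at [-1.29, 0.22, 1.526, -0, 1.395, -0.126], TCP at [247.288, -573.99, 222.538] pointing down, gripper open.
Joint ranges: [-2.98, 2.98], [-0.91, 2.08], [0.09, 2.57], [-1.24, 4.39], [0.2, 2.65], [-2.68, 2.68]. Speed limits (rad/s): [2.57, 2.57, 3.01, 3.14, 3.14, 3.14].

## Interface

Orientations are given as a unit quaternion [x, y, z, w].
In Python, from rig import monitor, cams, finish_job gives the robot as it stands.
- The arm moves only by the tool carry_out, never from a script. Its arguments are lists of equal length, an entry for each row: "travel": the shift along the tool's x, y, z in units of 25 mm (1.0 is 25 mm), a list of three; "dr": the turn, a rotation vector about the tool's x, y, z in units of 10 degrees (1.0 is 10 degrees), a list of three; "gripper": the opening, from -1 (shut) to 1 (fully open). A call has 1 to 10 rows; each row shifts and turns the commanded pose from where the row before left it, along the tool's axes as they then stand; what a row does not reach is not made up. A row lasts 1/8 s, in which the tool goes at most 62.5 mm and 10.7 degrees, less where a joint would pass 70% of its speed; a pose out of reach is approached as far as the arm can. A call is refused whole if a number of a shift passes 1 or a number of a turn 1, either way. A call with a gripper value outside its range is refused whole. The fingers move at their own pace and stop on an object; the grip force is fixed at half the most. Time passes only in rows, so rows that do not move let the fingers close. It gives the time, the measured TCP pose, the force, the opening and the grip force at its end, in the units of the state.
- monitor.get_state(): the state, without advancing time (a new reading comes with each control period).
- cams.camera(name): name is "side" or "top"; returns the picture (400x640x3 uint8, blue, green, red); there is no depth.
- cams.camera_params(name): a dict with "mtx" (3x3 intrinsics, pixels), "D" ([k1, k2, p1, p2, k3] as OpenCV has them; the pictures are not rectified), "R" (3x3) and "t" (3): a world point X has camera coordinates R X + t. Camera axes: x right, y down, z forward; pixel columns grow to the right and rows downward; lengths in mm; the calibration is good to about 2 mm. A picture is of the moment at which its call begins. camera_params takes no time and is no camera call.
- finish_job(): hands the job in; it is judged then, once.
Trained networks look in the newest picture that a camera, given by its name, has taken for a name from the list of things; names that differ only in an ending like _2 or _b are one class to them, and where a whole thing is asked for, a point or a joint stands for the part that bears it (a point fixed in the world has none). Each returns a list of dicts, best first, with "conf" (0 to 1); they miss things now and then, are a little off and sometimes report something else, mostly with a low value. They report only what shows in the picture. A call takes as long as a camera call. They do not tell look-alikes from the thing itself.
- cams.find_in(camera, label): "at" ([x, y, z] in mm, in world coordinates, good to about 4 mm: the middle of the surface that is visible of it).
The state is a dict: "clock": time; "qpos": joint angles; "dq": joint speeds; "tau": joint torques, N m; "tool_pos": TCP position; "ee_rot": TCP orientation; "contact_force": force on the tool from outside, world axes, zero at the start; "moment": the same for the moment, N m; "finger_gap": finger opening in mm; "gripper_force": force on a finger pad.
Only numpy, scipy, OpenCV 4.12 (cv2) and the standard library are available. Lean on these libraries where they do the work, as an engineer would, in place of code of your own. Each camera call takes 0.05 s, during which the arm holds its last target. There are 200 camera calls.

## Task

Something has come loose inside one of the three sealed blue cases on the dental bench. Lift and briskly shake them to and fro, one at a time, until you have found the one that rattles, putting every silent case back standing where it was; leave the other things on the bench alone and turn no case over. Present the rattling case forward: finish while still holding it in the gripper, level and still, about 10 cm above the middle of the green mat.

Things in the scene. Friction and masses are not known exactly. Their poses are not given: they have to be found in the camera images.
- case_a: sealed blue hard-plastic case, white lid (top 10 mm), orange seal at each short end; 110 (own x) x 56 (own y) x 50 mm high; origin at the centre of the underside, z up. Stands on the bench, long side within 30 degrees of world x. 0.35 to 0.51 kg in all. One of three that look alike; which one rattles, and the order in the row, cannot be told by looking or weighing
- case_b: sealed blue hard-plastic case, white lid (top 10 mm), orange seal at each short end; 110 (own x) x 56 (own y) x 50 mm high; origin at the centre of the underside, z up. One of the three alike. In the one that rattles, whichever it is, a loose 0.3 kg steel part swings to and fro inside along the long (own x) axis, about 5 times a second; in the others all is fixed
- case_c: sealed blue hard-plastic case, white lid (top 10 mm), orange seal at each short end; 110 (own x) x 56 (own y) x 50 mm high; origin at the centre of the underside, z up. Alike. Shaken along its long axis, then held still, the one that rattles pulls to and fro on the tool along that axis by some newtons for 1 to 2 s; with a silent one only sensor noise (about 0.5 N) is left after 0.15 s
- mat: thin lime-green inspection mat, 120 (x) x 170 (y) x 3 mm, fixed to the bench beyond the row of cases; origin at the centre of its underside
- ramekin: white ceramic cup, 90 mm across, 50 mm high; a bystander, origin at the centre of its underside
- jar_1: round pale-blue jar with white lid, 52 mm across, 57 mm high; a bystander, origin at the centre of its underside
- jar_2: round pale-blue jar with white lid, 52 mm across, 57 mm high; a bystander, origin at the centre of its underside
- flask: white bottle with orange cap, 60 mm across, 130 mm high; a bystander, origin at the centre of its underside
- model: plaster dental arch on a base, 55 x 60 mm, 31 mm high; a bystander, origin at the centre of its underside
- brush: wooden-handled brush lying flat at the right; a bystander
- spatula: spatula with red handle lying flat at the left; a bystander
Not all that is in view belongs to the job. What is shaped like the case_b but pink or yellow is not meant.

How it is judged:
By the outcome, as a careful person would: the job done as asked, in the order asked, and still so for the second after the job is handed in, while the arm keeps its last pose, push and grip.
It also fails if it takes over 64 s, if anything falls off the work surface, if the arm or the gripper's body presses on something with over 40 N, if the wrist force passes 120 N, or if a joint passes its speed limit or range.

## Working session

There is one attempt and no reset: what is moved stays moved. The work goes in short steps, Python scripts to look and compute and a tool call to move; the robot and the scene stay as the last step left them, time stands still between calls to the robot, and variables do not carry over. Pictures are saved under pics/ and viewed, at most 10 in all, crops included, and the job is handed in when it is done.

Besides the shell and the picture viewer there is one more tool, called after "Call:" in YAML: its name, and indented under it one key for each argument. carry_out: Moves the arm, as the interface text tells. Its arguments: {"type":"object","properties":{"travel":{"type":"array","items":{"type":"array","items":{"type":"number"}}},"dr":{"type":"array","items":{"type":"array","items":{"type":"number"}}},"gripper":{"type":"array","items":{"type":"number"}}},"required":["travel","dr","gripper"]}

```bash
ls; mkdir -p pics; python3 - <<'E'
from rig import monitor,cams
import cv2
for n in("top","side"):
    cv2.imwrite(f"pics/{n}0.png",cams.camera(n))
    for l in("case_a","mat"):
        for d in cams.find_in(n,l): print(n,l,[round(v) for v in d["at"]],round(d["conf"],2))
s=monitor.get_state();print(s)
E
```

```text
pics
top case_a [432, -189, 49] 0.98
top case_a [340, -67, 49] 0.91
top case_a [488, 31, 50] 0.9
top case_a [777, -116, 51] 0.74
top case_a [442, 179, 50] 0.64
top case_a [612, -88, 48] 0.63
top case_a [295, 257, 52] 0.56
top mat [657, 95, 6] 0.81
side case_a [619, -63, 48] 0.96
side case_a [341, -48, 49] 0.84
side case_a [302, 281, 50] 0.83
side case_a [441, 198, 50] 0.69
side case_a [439, -165, 47] 0.61
side case_a [491, 47, 51] 0.57
side mat [660, 103, 4] 0.69
{'clock': 0.3, 'qpos': array([-1.29008114e+00,  2.20725920e-01,  1.52686868e+00, -1.30153384e-05,
        1.39469881e+00, -1.26089507e-01]), 'dq': array([-0.00159305, -0.00154221, -0.00383621,  0.00013642,  0.00057169,
        0.00176476]), 'tau': array([ 7.23463345e-04, -4.93932652e+01, -3.87000203e+01,  6.97355764e-02,
        5.25469298e-02, -8.17401315e-05]), 'tool_pos': array([ 247.23622311, -573.78540716,  222.14023734]), 'ee_rot': array([ 9.79384673e-01,  2.02003808e-01, -3.34493411e-05, -3.48837975e-04]), 'contact_force': array([-0.36309061,  0.02198811, -0.05124933]), 'moment': array([ 0.06289223, -0.05047215,  0.06335918]), 'gripper_force': 0.0, 'finger_gap': 87.11405612067226}
```

View pics/top0.png

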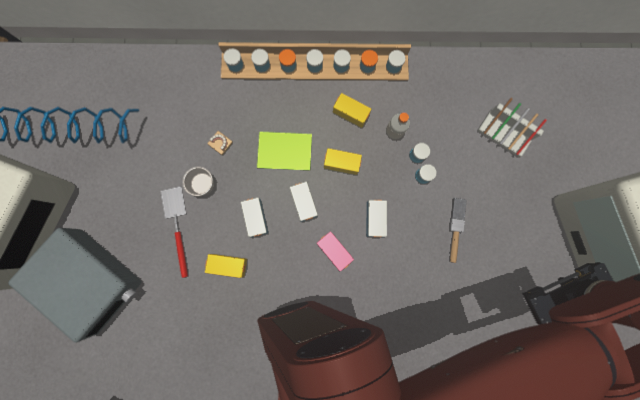

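View pics/side0.png

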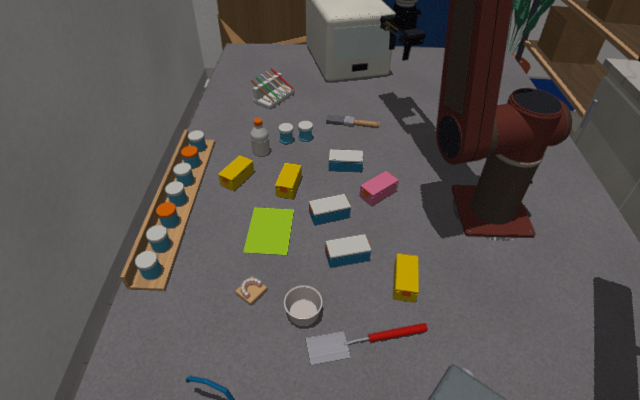

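The top view shows the white-lidded cases at about (254,217), (303,201) and (377,218), and the mat at (285,151). The yellow and pink boxes are decoys. The two cameras differ by 15–20 mm in y, so I'll measure the lids and the mat with my own code.

```bash
cat > h.py <<'E'
import cv2,numpy as np
from rig import cams
def toworld(n,px,z):
    p=cams.camera_params(n);K,D,R,t=[np.array(p[k],float) for k in("mtx","D","R","t")]
    u=cv2.undistortPoints(np.float64(px).reshape(-1,1,2),K,D).reshape(-1,2)
    d=np.c_[u,np.ones(len(u))]@R; c=-R.T@t.ravel()
    return (c+d*((z-c[2])/d[:,2])[:,None])[:,:2]
def blob(n,img,px,z,kind,r=45):
    hsv=cv2.cvtColor(img,cv2.COLOR_BGR2HSV)
    m=cv2.inRange(hsv,(0,0,165),(180,60,255)) if kind=="white" else cv2.inRange(hsv,(30,120,100),(50,255,255))
    w=np.zeros_like(m);cv2.circle(w,px,r,255,-1)
    _,l,st,c=cv2.connectedComponentsWithStats(m&w)
    i=1+np.argmin([np.hypot(*(q-px))-0.05*s[4] for q,s in zip(c[1:],st[1:])])
    cs,_=cv2.findContours((l==i).astype(np.uint8),cv2.RETR_EXTERNAL,cv2.CHAIN_APPROX_NONE)
    W=toworld(n,cs[0].reshape(-1,2),z).astype(np.float32)
    return cv2.minAreaRect(W)
E
python3 - <<'E'
import cv2,numpy as np
from h import *
for n,P,M in(("top",[(254,217),(303,201),(377,218)],(285,151)),("side",[(348,244),(330,204),(346,156)],(270,230))):
    im=cv2.imread(f"pics/{n}0.png")
    for p in P: print(n,np.round(np.array(sum(map(lambda x:list(np.atleast_1d(x)),blob(n,im,p,50,"white")),[])),1))
    print(n,"mat",blob(n,im,M,3,"g",70))
    p=cams.camera_params(n);print(np.round(-np.array(p["R"]).T@np.array(p["t"]).ravel()))
for n in("top","side"):
    cams.camera(n)
    for l in("ramekin","jar_1","flask","model"):
        for d in cams.find_in(n,l)[:2]: print(n,l,[round(v) for v in d["at"]],round(d["conf"],2))
E
```

```text
top [441.9 182.5 109.3  54.2  14.2]
top [490.7  32.7 108.2  54.2  18.6]
top [ 439.  -192.3   51.7  108.7   88.9]
top mat ((658.8042602539062, 96.15402221679688), (169.13327026367188, 119.03691864013672), 87.59562683105469)
[ 350.   -4. 1179.]
side [439.1 184.8 105.3  51.2  14.1]
side [488.   34.9 106.1  51.4  18.6]
side [ 436.1 -188.2   52.5  106.    87.3]
side mat ((656.0921630859375, 98.50835418701172), (170.59542846679688, 119.94628143310547), 87.49456787109375)
[506. 861. 883.]
top ramekin [553, 364, 10] 0.88
top jar_1 [640, -321, 58] 0.77
top jar_1 [574, -340, 59] 0.59
top flask [711, -252, 86] 0.78
top flask [575, -344, 58] 0.55
top model [677, 296, 13] 0.61
side jar_1 [576, -326, 47] 0.83
side jar_1 [645, -317, 52] 0.68
side flask [724, -243, 68] 0.63
side flask [420, -433, 18] 0.44
side model [675, 311, 16] 0.73
```

All the measurements agree with the given sizes, after averaging the two cameras:

| Thing | x (mm) | y (mm) | Yaw (deg) |
|---|---|---|---|
| A | 440.5 | 183.6 | 14.1 |
| B | 489.3 | 33.8 | 18.6 |
| C | 437.5 | -190.2 | -1.9 |
| Mat | 657.5 | 97.3 | – |

I'll start with C, the nearest.

```bash
cat > go.py <<'E'
import sys,numpy as np
from scipy.spatial.transform import Rotation as Ro
from rig import monitor
def plan(x,y,z,yaw):
    s=monitor.get_state();R=Ro.from_quat(s["ee_rot"])
    T=Ro.from_euler("z",yaw,degrees=True)*Ro.from_euler("x",180,degrees=True)
    print("clock",round(s["clock"],2),"pos",s["tool_pos"].round(1),"gap",round(s["finger_gap"],1),"q",s["qpos"].round(2),"F",s["contact_force"].round(1))
    print("dr (10deg)",((R.inv()*T).as_rotvec(degrees=True)/10).round(2),
     "| then travel (25mm), after turn",(T.inv().apply(np.array([x,y,z])-s["tool_pos"])/25).round(2))
if __name__=="__main__": plan(*map(float,sys.argv[1:]))
E
python3 go.py 437.5 -190.2 110 -1.9
```

```text
clock 0.8 pos [ 247.3 -574.   222.6] gap 87.0 q [-1.29  0.22  1.53 -0.    1.39 -0.13] F [-0.  -0.5  0.3]
dr (10deg) [0.   0.   2.52] | then travel (25mm), after turn [  7.09 -15.6    4.5 ]
```

Call:
carry_out:
  travel:
    - [0,0,0]
    - [0,0,0]
    - [0,0,0]
    - [0.5,-1,0]
    - [0.5,-1,0]
    - [0.5,-1,0]
    - [0.5,-1,0]
    - [0.5,-1,0]
    - [0.5,-1,0]
    - [0.5,-1,0]
  dr:
    - [0,0,0.84]
    - [0,0,0.84]
    - [0,0,0.84]
    - [0,0,0]
    - [0,0,0]
    - [0,0,0]
    - [0,0,0]
    - [0,0,0]
    - [0,0,0]
    - [0,0,0]
  gripper: [1,1,1,1,1,1,1,1,1,1]

```text
clock: 2.05
tool_pos: [340.9, -401.2, 222.7]
ee_rot: [1.0, -0.017, 0.0, 0.0]
contact_force: [0.3, 0.5, -0.1]
finger_gap: 86.9
gripper_force: 0.0
```

Call:
carry_out:
  travel:
    - [0.4,-1,0.5]
    - [0.4,-1,0.5]
    - [0.4,-1,0.5]
    - [0.4,-1,0.5]
    - [0.4,-1,0.5]
    - [0.4,-1,0.5]
    - [0.4,-1,0.5]
    - [0.4,-1,0.5]
    - [0.4,-0.6,0.5]
    - [0,0,0]
  dr:
    - [0,0,0]
    - [0,0,0]
    - [0,0,0]
    - [0,0,0]
    - [0,0,0]
    - [0,0,0]
    - [0,0,0]
    - [0,0,0]
    - [0,0,0]
    - [0,0,0]
  gripper: [1,1,1,1,1,1,1,1,1,1]

```text
clock: 3.3
tool_pos: [437.3, -188.8, 109.2]
ee_rot: [1.0, -0.015, -0.001, -0.001]
contact_force: [0.5, 0.6, -0.1]
finger_gap: 87.0
gripper_force: 0.0
```

```bash
python3 go.py 437.5 -190.2 8 -1.9
```

```text
clock 3.3 pos [ 437.3 -188.8  109.2] gap 87.0 q [-0.57 -0.02  2.01  0.    1.15  1.03] F [ 0.5  0.6 -0.1]
dr (10deg) [-0.01  0.01  0.01] | then travel (25mm), after turn [0.01 0.05 4.05]
```

Call:
carry_out:
  travel:
    - [0,0.05,0.8]
    - [0,0,0.8]
    - [0,0,0.8]
    - [0,0,0.8]
    - [0,0,0.5]
    - [0,0,0.3]
    - [0,0,0]
    - [0,0,0]
    - [0,0,0]
    - [0,0,0]
  dr:
    - [0,0,0]
    - [0,0,0]
    - [0,0,0]
    - [0,0,0]
    - [0,0,0]
    - [0,0,0]
    - [0,0,0]
    - [0,0,0]
    - [0,0,0]
    - [0,0,0]
  gripper: [1,1,1,1,1,1,1,-1,-1,-1]

```text
clock: 4.55
tool_pos: [437.8, -191.5, 10.5]
ee_rot: [1.0, -0.016, 0.0, 0.0]
contact_force: [-0.3, 0.4, -0.1]
finger_gap: 64.9
gripper_force: 0.0
```

Call:
carry_out:
  travel:
    - [0,0,0]
    - [0,0,0]
    - [0,0,0]
  dr:
    - [0,0,0]
    - [0,0,0]
    - [0,0,0]
  gripper: [-1,-1,-1]

```text
clock: 4.92
tool_pos: [437.7, -191.3, 10.2]
ee_rot: [1.0, -0.016, 0.0, 0.0]
contact_force: [-0.4, 1.4, 2.9]
finger_gap: 55.6
gripper_force: 30.0
```

Call:
carry_out:
  travel:
    - [0,0,-0.5]
    - [0,0,-0.8]
    - [0,0,-0.8]
    - [0,0,-0.5]
    - [0,0,0]
  dr:
    - [0,0,0]
    - [0,0,0]
    - [0,0,0]
    - [0,0,0]
    - [0,0,0]
  gripper: [-1,-1,-1,-1,-1]

```text
clock: 5.55
tool_pos: [438.1, -191.7, 76.0]
ee_rot: [1.0, -0.017, 0.001, 0.001]
contact_force: [-1.3, 0.7, -4.3]
finger_gap: 55.9
gripper_force: 30.0
```

Call:
carry_out:
  travel:
    - [1,0,0]
    - [-1,0,0]
    - [1,0,0]
    - [-1,0,0]
    - [1,0,0]
    - [-1,0,0]
    - [1,0,0]
    - [-1,0,0]
  dr:
    - [0,0,0]
    - [0,0,0]
    - [0,0,0]
    - [0,0,0]
    - [0,0,0]
    - [0,0,0]
    - [0,0,0]
    - [0,0,0]
  gripper: [-1,-1,-1,-1,-1,-1,-1,-1]

```text
clock: 6.55
tool_pos: [438.6, -191.4, 74.1]
ee_rot: [1.0, -0.016, 0.0, -0.0]
contact_force: [-0.8, -0.4, -4.1]
finger_gap: 55.4
gripper_force: 30.0
```

```bash
cat > listen.py <<'E'
import numpy as np
from rig import monitor,cams
from scipy.spatial.transform import Rotation as Ro
o=[]
for i in range(20):
    s=monitor.get_state();f=Ro.from_quat(s["ee_rot"]).inv().apply(s["contact_force"]);o.append(f);cams.camera("top")
o=np.array(o);print("Fx",o[:,0].round(1));print("Fy",o[:,1].round(1));print("std after .2s",o[4:].std(0).round(2));print(s["clock"],s["tool_pos"].round(1),s["finger_gap"])
E
python3 listen.py
```

```text
Fx [-0.8 -0.3 -0.9 -0.   0.7  0.5  0.  -0.6 -0.7 -0.7 -0.5 -0.4 -1.1  0.
 -0.3  0.3  0.5  0.7  0.1  0.2]
Fy [ 0.4 -1.  -0.8 -0.1 -1.2  0.5  0.6  0.   0.5  0.2 -0.5  0.   0.1  0.3
  0.6 -1.3 -0.2 -0.2  0.9  0.1]
std after .2s [0.53 0.59 0.49]
7.5 [ 437.5 -191.3   75. ] 55.54229049055211
```

A 4 Hz shake lasting exactly 1 s could null a 5 Hz oscillator, because the beat period is 1 s. I'll repeat it for 0.5 s, where the beat is at its maximum.

Call:
carry_out:
  travel:
    - [1,0,0]
    - [-1,0,0]
    - [1,0,0]
    - [-1,0,0]
  dr:
    - [0,0,0]
    - [0,0,0]
    - [0,0,0]
    - [0,0,0]
  gripper: [-1,-1,-1,-1]

```text
clock: 8.05
tool_pos: [439.5, -191.9, 75.2]
ee_rot: [1.0, -0.016, 0.001, 0.0]
contact_force: [-1.0, -1.2, -3.5]
finger_gap: 56.2
gripper_force: 30.0
```

```bash
python3 listen.py
```

```text
Fx [-1.  -0.8 -0.4  0.2  1.  -0.1  0.9 -0.1 -0.6  0.3  0.4  0.6 -0.3  0.
  0.1 -0.3 -0.4  0.4 -0.1 -0.1]
Fy [ 1.2 -0.1 -0.2 -0.8  0.1 -0.2 -0.1  0.6 -0.2 -0.4 -0.3 -0.1  0.1 -0.8
  0.6 -0.2  0.1  0.   0.2  0.7]
std after .2s [0.45 0.38 0.47]
9.0 [ 437.5 -191.3   75. ] 55.61728779199559
```

Call:
carry_out:
  travel:
    - [1,0,0]
  dr:
    - [0,0,0]
  gripper: [-1]

```text
clock: 9.18
tool_pos: [461.5, -191.9, 74.6]
ee_rot: [1.0, -0.017, -0.001, -0.0]
contact_force: [-0.1, -0.1, -3.7]
finger_gap: 55.8
gripper_force: 30.0
```

Call:
carry_out:
  travel:
    - [-1,0,0]
    - [1,0,0]
    - [-1,0,0]
  dr:
    - [0,0,0]
    - [0,0,0]
    - [0,0,0]
  gripper: [-1,-1,-1]

```text
clock: 9.55
tool_pos: [439.5, -191.9, 75.2]
ee_rot: [1.0, -0.016, 0.001, 0.0]
contact_force: [-0.6, 0.2, -2.9]
finger_gap: 55.7
gripper_force: 30.0
```

```bash
python3 listen.py; python3 go.py 437.7 -191.3 10.5 -1.9
```

```text
Fx [-0.6 -0.6 -1.   0.3  0.8  0.3  0.5 -0.8  1.   0.7 -0.7 -0.2 -0.4 -0.
  0.3 -0.5 -0.2 -0.9  0.7 -0.4]
Fy [-0.2 -0.5 -1.4 -0.3 -0.1 -0.2 -0.  -1.  -0.7 -0.7 -0.1 -1.   0.2 -0.8
  0.  -0.1 -0.5 -0.3 -1.3 -0. ]
std after .2s [0.58 0.44 0.38]
10.5 [ 437.5 -191.3   75. ] 55.84266098873029
clock 10.55 pos [ 437.5 -191.3   75. ] gap 55.5 q [-0.58  0.03  2.03 -0.    1.08  1.03] F [ 0.4  0.  -4.3]
dr (10deg) [ 0. -0.  0.] | then travel (25mm), after turn [ 0.01 -0.    2.58]
```

C is silent: the arm really moved 24 mm each way and only noise was left. I'll put it back.

Call:
carry_out:
  travel:
    - [0,0,0.6]
    - [0,0,0.8]
    - [0,0,0.6]
    - [0,0,0.4]
    - [0,0,0.18]
    - [0,0,0]
    - [0,0,0]
  dr:
    - [0,0,0]
    - [0,0,0]
    - [0,0,0]
    - [0,0,0]
    - [0,0,0]
    - [0,0,0]
    - [0,0,0]
  gripper: [-1,-1,-1,-1,-1,-1,-1]

```text
clock: 11.42
tool_pos: [438.0, -191.6, 10.9]
ee_rot: [1.0, -0.017, 0.0, 0.0]
contact_force: [0.2, 0.0, -3.9]
finger_gap: 55.6
gripper_force: 30.0
```

Call:
carry_out:
  travel:
    - [0,0,0]
    - [0,0,0]
    - [0,0,0]
    - [0,0,0]
    - [0,0,-0.6]
    - [0,0,-1]
    - [0,0,-1]
    - [0,0,-1]
    - [0,0,-0.4]
    - [0,0,0]
  dr:
    - [0,0,0]
    - [0,0,0]
    - [0,0,0]
    - [0,0,0]
    - [0,0,0]
    - [0,0,0]
    - [0,0,0]
    - [0,0,0]
    - [0,0,0]
    - [0,0,0]
  gripper: [1,1,1,1,1,1,1,1,1,1]

```text
clock: 12.68
tool_pos: [438.1, -191.7, 111.5]
ee_rot: [1.0, -0.017, 0.001, 0.001]
contact_force: [0.2, -0.1, 0.1]
finger_gap: 87.0
gripper_force: 0.0
```

```bash
python3 go.py 489.3 33.8 110 18.6
```

```text
clock 12.68 pos [ 438.1 -191.7  111.5] gap 87.0 q [-0.58 -0.02  2.01 -0.    1.15  1.03] F [ 0.2 -0.1  0.1]
dr (10deg) [ 0.01 -0.01 -2.05] | then travel (25mm), after turn [ 4.82 -7.89  0.06]
```

Call:
carry_out:
  travel:
    - [0,0,0]
    - [0,0,0]
    - [0,0,0]
    - [0.7,-1,0]
    - [0.7,-1,0]
    - [0.7,-1,0]
    - [0.7,-1,0]
    - [0.7,-1,0]
    - [0.7,-1,0]
    - [0.6,-1,0]
  dr:
    - [0,0,-0.7]
    - [0,0,-0.7]
    - [0,0,-0.65]
    - [0,0,0]
    - [0,0,0]
    - [0,0,0]
    - [0,0,0]
    - [0,0,0]
    - [0,0,0]
    - [0,0,0]
  gripper: [1,1,1,1,1,1,1,1,1,1]

```text
clock: 13.92
tool_pos: [494.7, 13.9, 109.1]
ee_rot: [0.987, 0.162, -0.001, -0.0]
contact_force: [0.3, -0.4, -0.3]
finger_gap: 87.1
gripper_force: 0.0
```

Call:
carry_out:
  travel:
    - [0,-0.9,0]
    - [0,0,0]
  dr:
    - [0,0,0]
    - [0,0,0]
  gripper: [1,1]

```text
clock: 14.18
tool_pos: [486.8, 35.4, 109.1]
ee_rot: [0.987, 0.163, -0.001, -0.0]
contact_force: [-0.1, -0.1, 0.1]
finger_gap: 87.0
gripper_force: 0.0
```

```bash
python3 go.py 489.3 33.8 10 18.6
```

```text
clock 14.18 pos [486.8  35.4 109.1] gap 87.0 q [-0.09  0.01  1.98  0.    1.15  1.15] F [-0.1 -0.1  0.1]
dr (10deg) [-0.01  0.02  0.01] | then travel (25mm), after turn [0.07 0.09 3.96]
```

Call:
carry_out:
  travel:
    - [0.07,0.09,0.8]
    - [0,0,0.8]
    - [0,0,0.8]
    - [0,0,0.8]
    - [0,0,0.5]
    - [0,0,0.25]
    - [0,0,0]
    - [0,0,0]
    - [0,0,0]
    - [0,0,0]
  dr:
    - [0,0,0]
    - [0,0,0]
    - [0,0,0]
    - [0,0,0]
    - [0,0,0]
    - [0,0,0]
    - [0,0,0]
    - [0,0,0]
    - [0,0,0]
    - [0,0,0]
  gripper: [1,1,1,1,1,1,1,-1,-1,-1]

```text
clock: 15.42
tool_pos: [491.0, 32.6, 12.2]
ee_rot: [0.987, 0.162, 0.0, 0.0]
contact_force: [-0.1, 0.5, -0.5]
finger_gap: 64.5
gripper_force: 0.0
```

Call:
carry_out:
  travel:
    - [0,0,0]
    - [0,0,0]
    - [0,0,0]
    - [0,0,-0.5]
    - [0,0,-0.8]
    - [0,0,-0.8]
    - [0,0,-0.5]
    - [0,0,0]
  dr:
    - [0,0,0]
    - [0,0,0]
    - [0,0,0]
    - [0,0,0]
    - [0,0,0]
    - [0,0,0]
    - [0,0,0]
    - [0,0,0]
  gripper: [-1,-1,-1,-1,-1,-1,-1,-1]

```text
clock: 16.42
tool_pos: [491.3, 32.4, 77.7]
ee_rot: [0.987, 0.162, 0.001, 0.0]
contact_force: [1.2, 0.3, -5.0]
finger_gap: 55.7
gripper_force: 30.0
```

Call:
carry_out:
  travel:
    - [1,0,0]
    - [-1,0,0]
    - [1,0,0]
    - [-1,0,0]
  dr:
    - [0,0,0]
    - [0,0,0]
    - [0,0,0]
    - [0,0,0]
  gripper: [-1,-1,-1,-1]

```text
clock: 16.92
tool_pos: [492.6, 32.8, 76.1]
ee_rot: [0.987, 0.162, 0.001, -0.0]
contact_force: [-5.2, -2.0, -2.9]
finger_gap: 55.9
gripper_force: 30.0
```

```bash
python3 listen.py
```

```text
Fx [-5.6 -5.9  3.7  6.1 -3.3 -4.1  1.3  4.3 -1.3 -3.8  1.9  3.6 -1.8 -3.6
  1.4  2.9 -0.9 -1.6  0.2  2. ]
Fy [ 0.2 -1.  -1.  -0.4  0.4  0.1  0.2  0.1  0.1 -0.5 -0.2 -0.3  0.5 -0.5
 -0.3 -0.9 -0.1 -0.1 -0.5 -0.7]
std after .2s [2.67 0.38 0.38]
17.875 [490.8  32.6  76.8] 55.92933536196293
```

B rattles: Fx swings ±6 N at about 5 Hz and decays. I'll carry it to the mat with its underside about 100 mm above it, which puts the TCP at about z 115.

```bash
python3 go.py 658 97 115 18.6
```

```text
clock 17.93 pos [490.9  32.6  76.9] gap 55.7 q [-0.09  0.06  1.99  0.    1.08  1.15] F [ 0.5 -0.8 -4.2]
dr (10deg) [ 0. -0.  0.] | then travel (25mm), after turn [ 7.16 -0.31 -1.52]
```

Call:
carry_out:
  travel:
    - [0.2,0,-0.5]
    - [0.5,0,-0.6]
    - [0.8,-0.1,-0.4]
    - [0.9,-0.1,0]
    - [0.9,-0.1,0]
    - [0.9,0,0]
    - [0.9,0,0]
    - [0.9,0,0]
    - [0.7,0,0]
    - [0.4,0,0]
  dr:
    - [0,0,0]
    - [0,0,0]
    - [0,0,0]
    - [0,0,0]
    - [0,0,0]
    - [0,0,0]
    - [0,0,0]
    - [0,0,0]
    - [0,0,0]
    - [0,0,0]
  gripper: [-1,-1,-1,-1,-1,-1,-1,-1,-1,-1]

```text
clock: 19.18
tool_pos: [657.6, 96.7, 114.9]
ee_rot: [0.987, 0.162, 0.0, 0.0]
contact_force: [-0.2, 1.0, -4.9]
finger_gap: 55.7
gripper_force: 30.0
```

Call:
carry_out:
  travel:
    - [0.1,0,0]
    - [0,0,0]
    - [0,0,0]
    - [0,0,0]
    - [0,0,0]
    - [0,0,0]
    - [0,0,0]
    - [0,0,0]
    - [0,0,0]
    - [0,0,0]
  dr:
    - [0,0,0]
    - [0,0,0]
    - [0,0,0]
    - [0,0,0]
    - [0,0,0]
    - [0,0,0]
    - [0,0,0]
    - [0,0,0]
    - [0,0,0]
    - [0,0,0]
  gripper: [-1,-1,-1,-1,-1,-1,-1,-1,-1,-1]

```text
clock: 20.42
tool_pos: [658.8, 97.1, 114.3]
ee_rot: [0.987, 0.162, -0.0, 0.0]
contact_force: [0.1, 0.2, -3.2]
finger_gap: 55.9
gripper_force: 30.0
```

```bash
python3 go.py 658 97 115 18.6; python3 - <<'E'
from h import *
for n in("top","side"):
    im=cams.camera(n);cv2.imwrite(f"pics/{n}1.png",im)
    if n=="top": print(blob(n,im,(377,218),50,"white"))
    else: print(blob(n,im,(346,156),50,"white"))
E
python3 go.py 658 97 115 18.6
```

```text
clock 20.43 pos [658.8  97.1 114.3] gap 55.9 q [ 0.03  0.41  1.51 -0.    1.23  1.27] F [ 0.1  0.2 -3.2]
dr (10deg) [0. 0. 0.] | then travel (25mm), after turn [-0.03 -0.01 -0.03]
((440.5069580078125, -191.9349365234375), (51.70356369018555, 111.58280944824219), 88.56077575683594)
((436.199462890625, -188.7514190673828), (54.27711868286133, 106.93090057373047), 88.43708038330078)
clock 20.52 pos [658.8  97.1 114.3] gap 55.9 q [0.03 0.41 1.51 0.   1.23 1.27] F [-0.4  0.5 -3.8]
dr (10deg) [-0. -0.  0.] | then travel (25mm), after turn [-0.03 -0.01 -0.03]
```

View pics/side1.png

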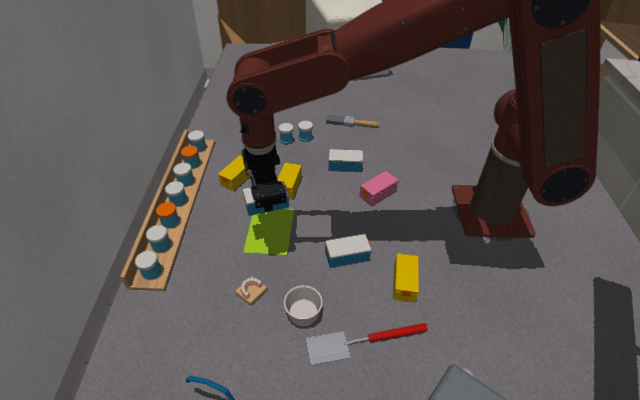

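The side view shows case B held level at (266,200) above the mat, and C standing where it was at (346,160). Nothing else has moved, so I'm handing in.

```bash
python3 -c "from rig import finish_job; print(finish_job())"
```

```text
the job is handed in; nothing more can be done
None
```

I found the rattling case, the middle one in the row, and handed the job in with it held level and still about 10 cm above the middle of the mat; the one silent case I tested is back in its place, and the third never needed lifting.

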